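Return the jeweller's forming tools to their outlined mats

TASK

Put the four forming tools away on the jeweller's bench: stand each one upright on the black mat whose white shape matches it (horn anvil, square bench block, grooved bar, round doming block), centred on the shape and lined up with it, the anvil's horn pointing the way the painted horn points. Set the tools down rather than dropping them, and leave the blue dish and the amber jar where they stand.

Things in the scene. Friction and masses are not known exactly. Their poses are not given: they have to be found in the camera images.
- anvil: Loose small steel horn anvil, about 0.5 kg, upright, 42 mm high in all. Foot 64 (x) x 32 (y) x 10 mm high; waist 40 x 20 mm from 10 to 24 mm up; head 64 x 32 mm from 24 to 42 mm up (grip its sides across y, 32 mm apart); a round horn runs on from the head along +x, 17 mm thick at the root, to its tip 66 mm from the origin, 32.5 mm up. Origin under the centre of the foot (not of the overall length); x points to the horn, z up.
- bench_block: Loose bright steel bench block, a flat square slab 54 x 54 x 22 mm high, about 0.48 kg. Origin at the centre of its underside; x and y square to its sides, z up. All four quarter turns are alike.
- swage_bar: Loose dark steel swage bar, 90 (x) x 32 (y) x 24 mm high, about 0.5 kg, with pale grooves across its top. Origin at the centre of its underside; x along its length, z up. Either way round is alike.
- dome_block: Loose round wooden doming block, an upright cylinder 56 mm across and 34 mm high, about 0.09 kg, with a darker round dish in its top. Origin at the centre of its underside, z up.
- mat_anvil: Fixed black rubber mat, 116 (its x) x 80 (its y) x 4 mm thick, lying flat on the bench. Origin at the centre of its underside, top face 4 mm above; z up. On top is a flat painted white shape: the anvil seen from above, a 68 x 36 mm rectangle centred 17 mm from the mat's centre towards -x, tapering into a horn towards +x. A rightly placed anvil has its origin at x = -17 mm, y = 0 of this mat and its x along the mat's x.
- mat_square: Fixed black rubber mat, 116 (its x) x 80 (its y) x 4 mm thick, lying flat on the bench. Origin at the centre of its underside, top face 4 mm above; z up. On top is a flat painted white shape: a 60 x 60 mm square at the mat's centre, sides along x and y, for the bench block.
- mat_bar: Fixed black rubber mat, 116 (its x) x 80 (its y) x 4 mm thick, lying flat on the bench. Origin at the centre of its underside, top face 4 mm above; z up. On top is a flat painted white shape: a 96 (x) x 38 (y) mm rectangle at the mat's centre, for the swage bar.
- mat_round: Fixed black rubber mat, 116 (its x) x 80 (its y) x 4 mm thick, lying flat on the bench. Origin at the centre of its underside, top face 4 mm above; z up. On top is a flat painted white shape: a disc 62 mm across at the mat's centre, for the doming block.
- dish: Loose small blue ceramic dish, 56 mm across, 18 mm high, among the tools; to be left alone. Origin at the centre of its underside.
- jar: Loose small amber glass jar with a white cap, 38 mm across, 45 mm high, among the tools; to be left alone. Origin at the centre of its underside.
Mind the look-alikes: they are no part of the job. Leave any pink or turquoise look-alike of the dome_block alone.

How it is judged (in metres and radians):
At the end, for the whole second after the job is handed in: Each tool at rest, upright (0.1 rad), on its own mat (underside 2 to 7 mm over the mat's), within 12 mm of its shape's centre (anvil: along each mat axis), turned within 0.2 rad of the shape: block any quarter turn, bar either way, anvil horn on painted horn, doming block any angle (x of anvil in the frame of mat_anvil between -0.029 and -0.005 m and y of anvil in the frame of mat_anvil between -0.012 and 0.012 m and x of mat_anvil in the frame of anvil above 0 m and angle between the x axis of anvil and the x axis of mat_anvil, either way round below 0.2 rad and angle between each of anvil, bench_block, swage_bar, dome_block's own z axis and vertical below 0.1 rad and z of anvil in the frame of mat_anvil between 0.002 and 0.007 m and linear speed of each of anvil, bench_block, swage_bar, dome_block below 0.01 m/s and horizontal distance between bench_block and mat_square below 0.012 m and (angle between the x axis of bench_block and the x axis of mat_square, either way round below 0.2 rad or angle between the x axis of bench_block and the y axis of mat_square, either way round below 0.2 rad) and z of bench_block in the frame of mat_square between 0.002 and 0.007 m and horizontal distance between swage_bar and mat_bar below 0.012 m and angle between the x axis of swage_bar and the x axis of mat_bar, either way round below 0.2 rad and z of swage_bar in the frame of mat_bar between 0.002 and 0.007 m and horizontal distance between dome_block and mat_round below 0.012 m and z of dome_block in the frame of mat_round between 0.002 and 0.007 m); the robot touches nothing.
It fails at once if the blue dish is pushed more than 20 mm from its place or tipped over (distance of dish from where it was at the start of the episode above 0.02 m or angle between dish's own z axis and vertical above 0.4 rad).
It fails at once if the amber jar is pushed more than 20 mm from its place or tipped over (distance of jar from where it was at the start of the episode above 0.02 m or angle between jar's own z axis and vertical above 0.4 rad).
It fails at once if a tool is dropped: let go with its underside more than 40 mm above the bench ((height (world z) of anvil above 0.04 m and contact force between the fingers and anvil below 0.05 N) or (height (world z) of bench_block above 0.04 m and contact force between the fingers and bench_block below 0.05 N) or (height (world z) of swage_bar above 0.04 m and contact force between the fingers and swage_bar below 0.05 N) or (height (world z) of dome_block above 0.04 m and contact force between the fingers and dome_block below 0.05 N)).
It also fails if it takes over 122 s, if anything falls off the work surface, if the arm or the gripper's body presses on something with over 40 N, if the wrist force passes 120 N, or if a joint passes its speed limit or range.

ROBOT

A 6-joint arm with a two-finger parallel gripper is mounted at the origin on the work surface. World frame = base frame: x ahead of the robot, y to its left, z up, the work surface at z = 0. Lengths are in mm, angles in rad, forces in N, time in s.
With the tool pointing down it reaches from about 300 to 875 mm from the base axis. Payload 4.2 kg.
Tool frame: the origin (TCP) lies at the very end of the fingers, on their centre line; the grasp point (between the pads) lies 19 mm behind it (arm.pinch_z is the distance from the TCP to the grasp point, in mm); z points along the fingers, y is the line along which they close (so a half turn about z gives the same grasp; the last joint's range is limited). The gripper opens to 85 mm and grips with 20 to 120 N. Pads are 22 mm wide; open, the fingers measure 114 mm over their backs; the gripper's body (76 mm by 85 mm) begins 54 mm behind the grasp point. The pads swing forward as they close: fully open they stand 13 mm farther back than shut.
Start: joints at [1.166, 0.32, 1.565, -0, 1.257, -0.02], TCP at [215.843, 532.966, 231.338] pointing down, gripper open.
Joint ranges: [-3.11, 3.11], [-0.84, 2.01], [0.21, 2.61], [-1.34, 4.49], [0.05, 2.63], [-2.56, 2.56]. Speed limits (rad/s): [2.57, 2.57, 3.14, 3.14, 3.14, 3.14].

INTERFACE

Orientations are given as a unit quaternion [w, x, y, z].
In Python, from rig import arm gives the robot as it stands.
- The arm moves only by the tool play_rows, never from a script. Its argument "moves" is a list that holds one entry, the list of rows, each a list of 5 numbers: the opening in per cent of the stroke, from 0 (shut) to 100 (fully open), then the shift along the tool's x, y, z in m, then the turn about the tool's z in degrees. In form: [[[grip, dx, dy, dz, turn], ...]]. A call has 1 to 5 rows; each row is the pose to reach, as a shift and turn from the pose commanded when the call began, along the tool's axes at that moment; what a row does not reach only later rows make up. A row lasts 1/12 s, in which the tool goes at most 41.7 mm and 7.16 degrees, less where a joint would pass 70% of its speed; a pose out of reach is approached as far as the arm can. A call with a gripper value outside its range is refused whole. The fingers move at their own pace and stop on an object; the grip force is fixed at half the most. Time passes only in rows, so rows that repeat a pose let the fingers close. It gives the time, the measured TCP pose, the force, the opening and the grip force at its end, in the units of the state.
- arm.get_state(): the state, without advancing time (a new reading comes with each control period).
- arm.capture(name): name is "side" or "top" or "wrist"; returns a dict with "image" (384x512x3 uint8, red, green, blue), "vertical_fov" (degrees; the focal length in pixels is half the picture's height over the tangent of half this angle, whatever the lens; pixels are square), "cx", "cy" (the principal point, pixels), "origin" and "orientation" of the camera in the world. Camera axes: x right, y down, z forward; pixel columns grow to the right and rows downward; lengths in mm; the calibration is good to about 2 mm. A picture is of the moment at which its call begins. There is no depth.
- arm.hand_in(): hands the job in; it is judged then, once.
The state is a dict: "time": time; "q": joint angles; "joint_velocities": joint speeds; "effort": joint torques, N m; "tcp_pos": TCP position; "ee_rot": TCP orientation; "contact_force": force on the tool from outside, world axes, zero at the start; "ft_torque": the same for the moment, N m; "grip_width": finger opening in mm; "grip_force": force on a finger pad.
Only numpy, scipy, OpenCV 4.12 (cv2) and the standard library are available. Lean on these libraries where they do the work, as an engineer would, in place of code of your own. Each camera call takes 0.05 s, during which the arm holds its last target. There are 200 camera calls.

## Working session

There is one attempt and no reset: what is moved stays moved. The work goes in short steps, Python scripts to look and compute and a tool call to move; the robot and the scene stay as the last step left them, time stands still between calls to the robot, and variables do not carry over. Pictures are saved under pics/ and viewed, at most 14 in all, crops included, and the job is handed in when it is done.

Besides the shell and the picture viewer there is one more tool, called by a JSON object that holds its "fn" and its "kwargs". play_rows: Moves the arm, as the interface text tells. Its arguments: {"type":"object","properties":{"moves":{"type":"array","items":{"type":"array","items":{"type":"array","items":{"type":"number"}}}}},"required":["moves"]}

```bash
mkdir -p pics
cat > h.py <<'E'
import numpy as np, cv2
from scipy.spatial.transform import Rotation as R
from rig import arm
def cap(n,f=None):
    c=arm.capture(n)
    if f: cv2.imwrite(f'pics/{f}.png',c['image'][:,:,::-1])
    return c
def ray(c,uv,z):
    uv=np.atleast_2d(np.array(uv,float)); im=c['image']
    f=im.shape[0]/2/np.tan(np.radians(c['vertical_fov'])/2)
    d=np.c_[(uv[:,0]-c['cx'])/f,(uv[:,1]-c['cy'])/f,np.ones(len(uv))]
    o=c['orientation']; d=R.from_quat([o[1],o[2],o[3],o[0]]).apply(d)
    p=np.array(c['origin']); return p+d*((z-p[2])/d[:,2])[:,None]
E
python3 - <<'E'
from h import *
for n in ['top','side','wrist']:
    c=cap(n,n+'0'); print(n,c['origin'],c['orientation'],c['vertical_fov'],c['cx'],c['cy'])
s=arm.get_state(); print(s['tcp_pos'],s['ee_rot'],s['grip_width'],s['time'])
E
```

```text
top [ 360.89032415    6.9042224  1197.67281398] [ 0.04672086 -0.70506351  0.70628725 -0.04313845] 46.61228767825218 254.30656774064076 192.82855977444206
side [  20.692398   -501.58087648  806.75121667] [-0.32928676  0.86563448 -0.34882224  0.14342321] 53.874917444999625 255.4547612803907 194.1997784010593
wrist [155.64810023 556.8532636  372.90007318] [0.10789859 0.82225866 0.55412757 0.07205011] 60.84373262763106 249.6121812204074 185.99559712975037
[215.68735739 532.63334651 230.69118803] [-1.33772218e-04  1.91200793e-01  9.81550719e-01 -6.52080202e-04] 85.4605693547121 0.15
```

View pics/top0.png

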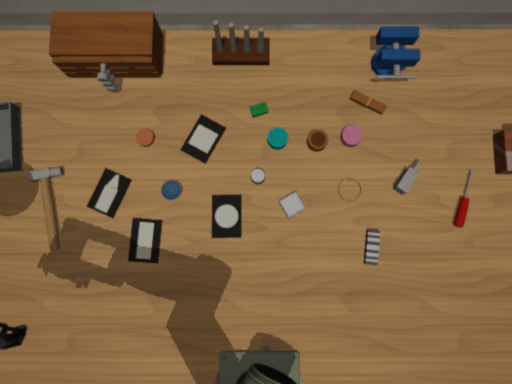

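View pics/side0.png

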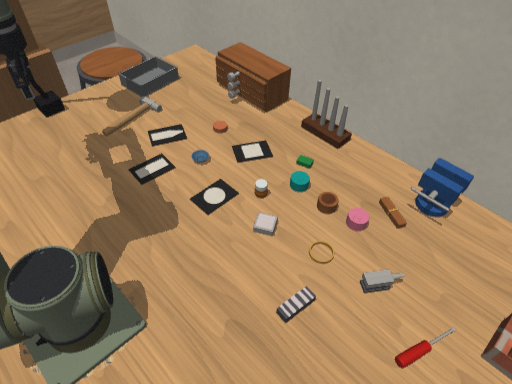

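The top view shows the following.

- **Tools:** anvil (408,178), block (291,205), bar (372,247).
- **Mats:** anvil (110,193), square (204,139), bar (146,240), round (227,216).
- **Left alone:** dish (171,190), jar (258,176).
- **Could be taken for the doming block:** brown wood (317,139), teal (277,138), pink (352,135), thin orange disc (145,137). By the description it is the brown one at (317,139).

Next I'll measure everything and check these choices in a close crop.

```bash
cat > m.py <<'E'
from h import *
c=cap('top'); im=c['image']
cv2.imwrite('pics/crop.png',cv2.resize(im[90:270,80:430],None,fx=2.28,fy=2.28,interpolation=cv2.INTER_CUBIC)[:,:,::-1])
hsv=cv2.cvtColor(im,cv2.COLOR_RGB2HSV).astype(int)
sat,v=hsv[...,1],hsv[...,2]
def blob(mask,u,vv,r=26):
    m=np.zeros(mask.shape,np.uint8); m[vv-r:vv+r,u-r:u+r]=mask[vv-r:vv+r,u-r:u+r]
    n,l,st,ce=cv2.connectedComponentsWithStats(m)
    k=1+np.argmin([np.hypot(*(ce[i]-[u,vv]))-st[i,4]*.05 for i in range(1,n)])
    cn,_=cv2.findContours((l==k).astype(np.uint8),cv2.RETR_EXTERNAL,cv2.CHAIN_APPROX_NONE)
    return (l==k),max(cn,key=cv2.contourArea),ce[k],st[k]
def show(n,mask,u,vv,z,r=26):
    m,cn,ce,st=blob(mask,u,vv,r)
    ys,xs=np.nonzero(m); P=ray(c,np.c_[xs,ys],z)[:,:2]
    (q,wh,a)=cv2.minAreaRect(P.astype(np.float32))
    mu=P.mean(0); w,V=np.linalg.eigh(np.cov(P.T)); ax=V[:,1]
    sk=np.mean(((P-mu)@ax)**3); ax=ax*np.sign(sk)
    print(n,'rect',np.round(q),np.round(wh),round(a,1),'mean',np.round(mu,1),'pca(skew+)',round(np.degrees(np.arctan2(ax[1],ax[0])),1),st[:5])
grey=(sat<75)
for n,u,vv in [('mA',110,193),('mS',204,139),('mB',146,240),('mR',227,216)]:
    sub=im[vv-15:vv+15,u-15:u+15].max(2); t,_=cv2.threshold(sub,0,255,cv2.THRESH_OTSU)
    show(n+' white',(v>t)&(sat<90),u,vv,4); show(n+' black',(v<45),u,vv,4,32)
show('block',grey&(v>110),291,205,22)
show('anvil',(sat<90),408,178,40)
show('bar',grey,372,247,24)
show('dome',(v<112)&(sat>75),317,139,34,18)
show('dish',(hsv[...,0]>95)&(hsv[...,0]<125)&(sat>80),171,190,18)
show('jar',sat<75,258,176,45,14)
E
python3 m.py
```

```text
mA white rect [516. 406.] [ 37. 106.] 65.5 mean [509.5 409.5] pca(skew+) -23.5 [ 95 175  24  38 466]
mA black rect [506. 384.] [ 30. 110.] 67.4 mean [508.5 379.5] pca(skew+) 159.5 [107 176  24  41 316]
mS white rect [665. 154.] [62. 62.] 61.5 mean [664.8 154.1] pca(skew+) 15.8 [189 124  29  29 496]
mS black rect [664. 154.] [ 76. 111.] 60.7 mean [663.1 153.4] pca(skew+) -29.6 [182 116  43  46 521]
mB white rect [388. 306.] [40. 96.] 85.2 mean [388.8 305.4] pca(skew+) 176.3 [137 222  17  37 529]
mB black rect [386. 305.] [ 78. 112.] 85.9 mean [382.6 305. ] pca(skew+) -5.1 [128 219  33  44 606]
mR white rect [452.  89.] [62. 59.] 0.2 mean [451.6  88.6] pca(skew+) 8.9 [215 204  23  24 434]
mR black rect [451.  88.] [108.  73.] 0.2 mean [450.7  86.7] pca(skew+) 0.7 [213 196  28  41 645]
block rect [481. -86.] [55. 54.] 29.5 mean [480.7 -86.8] pca(skew+) -130.9 [279 191  27  27 419]
anvil rect [ 554. -395.] [ 38. 105.] 55.0 mean [ 545.9 -389.3] pca(skew+) -37.6 [393 160  29  34 441]
bar rect [ 368. -295.] [36. 88.] 83.7 mean [ 368.3 -294.3] pca(skew+) -6.3 [365 230  15  35 452]
dome rect [ 649. -151.] [51. 55.] 88.8 mean [ 648.5 -154.1] pca(skew+) -25.7 [306 131  20  21 280]
dish rect [521. 236.] [48. 46.] 89.9 mean [520.7 236.3] pca(skew+) 111.1 [162 181  19  18 269]
jar rect [554.   4.] [34. 35.] 89.9 mean [554.8   4.5] pca(skew+) 173.5 [251 169  14  14 157]
```

View pics/crop.png

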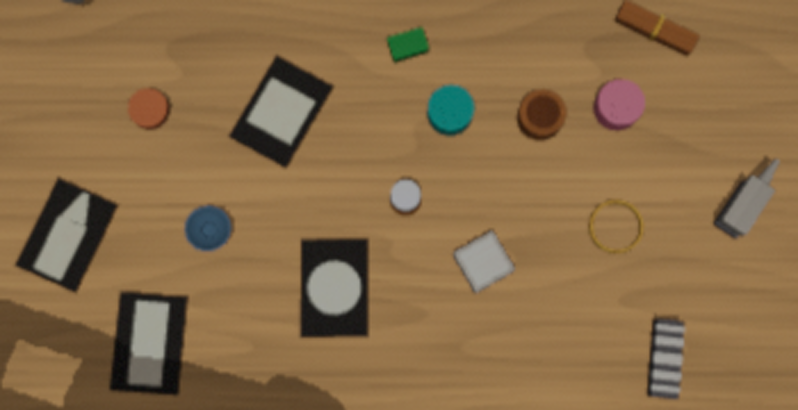

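View pics/wrist0.png

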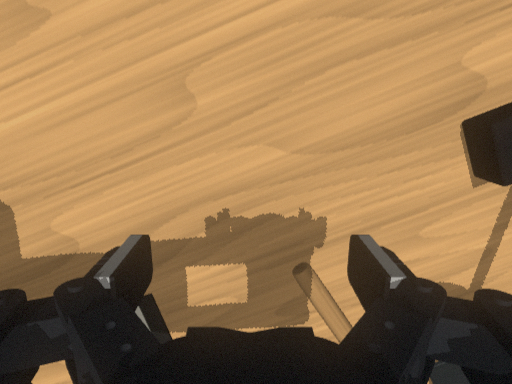

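The crop confirms my choice: brown wood with a darker dish at (542,113) in the crop, with teal and pink look-alikes on either side. The anvil's horn points up and to the right, and the painted horn points up and slightly right. I'll write a small planner that splits a move into calls, then start with the block.

```bash
cat > plan.py <<'E'
import sys,json
from h import *
# python3 plan.py grip x y z psi(deg of tool y) [from x y z psi]  -> calls ; 'v' prefix handled by caller
def axes(psi):
    p=np.radians(psi); y=np.array([np.cos(p),np.sin(p)]); x=np.array([-np.sin(p),np.cos(p)]) ; return x,y
def cur():
    s=arm.get_state(); o=s['ee_rot']; r=R.from_quat([o[1],o[2],o[3],o[0]]).as_matrix()
    return np.r_[s['tcp_pos'],np.degrees(np.arctan2(r[1,1],r[0,1]))]
def legs(wps,start=None):
    a=cur() if start is None else np.array(start,float)
    print('from',np.round(a,1))
    for g,*b in wps:
        b=np.array(b,float); d=b-a; d[3]=(d[3]+180)%360-180
        n=max(1,int(np.ceil(max(np.linalg.norm(d[:3])/38,abs(d[3])/6.5))))
        P=[a+d*i/n for i in range(n+1)]; out=[]
        for i in range(0,n,5):
            s=P[i]; x,y=axes(s[3]); rows=[]
            for q in P[i+1:i+6]:
                e=q-s; rows.append([g]+[round(float(v),3) for v in (e[:2]@x/1e3,e[:2]@y/1e3,-e[2]/1e3)]+[round(float(-e[3]),1)])
            print(json.dumps([rows]))
        a=b; print('--')
if __name__=='__main__':
    legs(json.loads(sys.argv[1]))
E
python3 - <<'E'
from plan import *
c=cap('wrist'); t=cur(); x,y=axes(t[3])
for uv in [(250,120),(250,186),(250,230)]:
    p=ray(c,uv,22)[0]; e=p[:2]-t[:2]; print(uv,e@x,e@y)
s=arm.get_state(); o=s['ee_rot']; print(R.from_quat([o[1],o[2],o[3],o[0]]).as_matrix().round(2), x,y)
legs([[100,481,-86,215,29.5]])
E
```

```text
(250, 120) 43.29093411912862 0.05242522784111922
(250, 186) -28.74183623696456 0.06791930400635776
(250, 230) -81.22526089731625 0.07920836279288271
[[-0.93  0.38 -0.  ]
 [ 0.38  0.93 -0.  ]
 [ 0.   -0.   -1.  ]] [-0.9268549   0.37541976] [0.37541976 0.9268549 ]
from [215.8 532.8 230.9  67.9]
[[[100, -0.027, -0.026, 0.001, 2.1], [100, -0.053, -0.053, 0.002, 4.3], [100, -0.08, -0.079, 0.003, 6.4], [100, -0.106, -0.105, 0.004, 8.5], [100, -0.133, -0.132, 0.004, 10.7]]]
[[[100, -0.031, -0.021, 0.001, 2.1], [100, -0.062, -0.042, 0.002, 4.3], [100, -0.093, -0.063, 0.003, 6.4], [100, -0.124, -0.084, 0.004, 8.5], [100, -0.155, -0.105, 0.004, 10.7]]]
[[[100, -0.034, -0.015, 0.001, 2.1], [100, -0.069, -0.03, 0.002, 4.3], [100, -0.103, -0.045, 0.003, 6.4], [100, -0.137, -0.059, 0.004, 8.5], [100, -0.172, -0.074, 0.004, 10.7]]]
[[[100, -0.036, -0.008, 0.001, 2.1], [100, -0.073, -0.016, 0.002, 4.3], [100, -0.109, -0.025, 0.003, 6.4]]]
--
```

{"fn": "play_rows", "kwargs": {"moves": [[[100,-0.027,-0.026,0.001,2.1],[100,-0.053,-0.053,0.002,4.3],[100,-0.08,-0.079,0.003,6.4],[100,-0.106,-0.105,0.004,8.5],[100,-0.133,-0.132,0.004,10.7]]]}}

```text
time: 0.67
tcp_pos: [289.7, 359.1, 227.0]
ee_rot: [-0.0, 0.282, 0.959, -0.0]
contact_force: [0.9, -0.1, 1.5]
grip_width: 85.5
grip_force: 0.0
```

{"fn": "play_rows", "kwargs": {"moves": [[[100,-0.031,-0.021,0.001,2.1],[100,-0.062,-0.042,0.002,4.3],[100,-0.093,-0.063,0.003,6.4],[100,-0.124,-0.084,0.004,8.5],[100,-0.155,-0.105,0.004,10.7]]]}}

```text
time: 1.08
tcp_pos: [363.2, 186.8, 223.3]
ee_rot: [0.0, 0.371, 0.929, 0.0]
contact_force: [0.7, 0.4, 0.2]
grip_width: 85.8
grip_force: 0.0
```

{"fn": "play_rows", "kwargs": {"moves": [[[100,-0.034,-0.015,0.001,2.1],[100,-0.069,-0.03,0.002,4.3],[100,-0.103,-0.045,0.003,6.4],[100,-0.137,-0.059,0.004,8.5],[100,-0.172,-0.074,0.004,10.7]]]}}

```text
time: 1.5
tcp_pos: [437.3, 14.7, 219.3]
ee_rot: [0.0, 0.456, 0.89, 0.0]
contact_force: [0.7, 0.1, -0.1]
grip_width: 85.2
grip_force: 0.0
```

{"fn": "play_rows", "kwargs": {"moves": [[[100,-0.036,-0.008,0.001,2.1],[100,-0.073,-0.016,0.002,4.3],[100,-0.109,-0.025,0.003,6.4],[100,-0.109,-0.025,0.003,6.4],[100,-0.109,-0.025,0.003,6.4]]]}}

```text
time: 1.92
tcp_pos: [480.9, -87.9, 215.8]
ee_rot: [-0.0, 0.506, 0.863, -0.0]
contact_force: [-0.3, 0.2, -0.2]
grip_width: 85.5
grip_force: 0.0
```

```bash
cat > w.py <<'E'
from plan import *
# wrist measure: light-grey (low sat) or given mask blob nearest the TCP foot; prints rect at height z
def meas(kind,z,f=None,uv0=(250,160)):
    c=cap('wrist',f); im=c['image']; hsv=cv2.cvtColor(im,cv2.COLOR_RGB2HSV).astype(int); h,s,v=hsv[...,0],hsv[...,1],hsv[...,2]
    m={'grey':(s<80)&(v>70),'steel':(s<110),'brown':(v<140)&(s>60),'white':(s<90)&(v>95)}[kind].astype(np.uint8)
    m[235:]=0 
    m=cv2.morphologyEx(m,cv2.MORPH_OPEN,np.ones((3,3)))
    n,l,st,ce=cv2.connectedComponentsWithStats(m)
    k=max(range(1,n),key=lambda i:st[i,4]/(400+np.hypot(*(ce[i]-uv0))**2))
    ys,xs=np.nonzero(l==k); P=ray(c,np.c_[xs,ys],z)[:,:2]
    q,wh,a=cv2.minAreaRect(P.astype(np.float32)); w,V=np.linalg.eigh(np.cov(P.T))
    print(kind,'rect',np.round(q,1),np.round(wh,1),round(a,1),'mean',np.round(P.mean(0),1),'pca',round(np.degrees(np.arctan2(V[1,1],V[0,1])),1),'bbox',st[k])
    return c,(l==k)
E
python3 - <<'E'
from w import *
print(cur().round(1),arm.get_state()['time']); meas('grey',22,'blk')
E
```

```text
[480.9 -87.9 215.8  29.3] 1.9167
grey rect [480.9 -87.6] [53.6 54.1] 29.3 mean [480.7 -87.2] pca 126.3 bbox [ 224  137   52   52 2656]
```

View pics/blk.png

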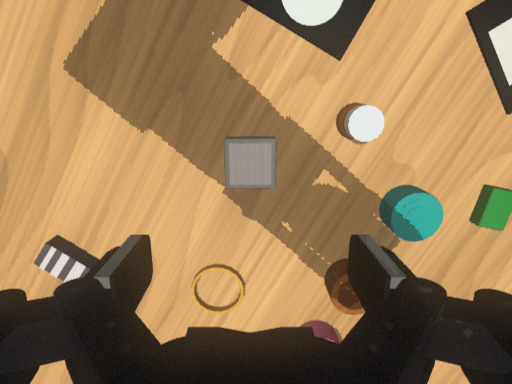

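The wrist view shows the block centred at (250,162) and square with the fingers. I'll go down, grip and lift.

{"fn": "play_rows", "kwargs": {"moves": [[[100,0,0,0.04,0],[100,0,0,0.08,0],[100,0,0,0.12,0],[100,0,0,0.155,0],[100,0,0,0.185,0]]]}}

```text
time: 2.38
tcp_pos: [479.2, -84.6, 29.6]
ee_rot: [-0.001, 0.503, 0.864, -0.0]
contact_force: [0.3, 1.1, 0.4]
grip_width: 85.2
grip_force: 0.0
```

{"fn": "play_rows", "kwargs": {"moves": [[[100,0,0,0.015,0],[100,0,0,0.025,0],[100,0,0,0.028,0],[100,0,0,0.028,0],[0,0,0,0.028,0]]]}}

```text
time: 2.8
tcp_pos: [481.0, -85.7, 4.0]
ee_rot: [0.0, 0.504, 0.864, 0.0]
contact_force: [-0.2, 0.2, -0.9]
grip_width: 75.4
grip_force: 0.0
```

{"fn": "play_rows", "kwargs": {"moves": [[[0,0,0,0,0],[0,0,0,0,0],[0,0,0,0,0],[0,0,0,0,0],[0,0,0,0,0]]]}}

```text
time: 3.22
tcp_pos: [481.2, -86.4, 4.7]
ee_rot: [0.001, 0.504, 0.864, 0.0]
contact_force: [-0.8, 1.3, 5.9]
grip_width: 53.1
grip_force: 63.8
```

```bash
python3 plan.py '[[0,481,-87,110,29.3],[0,664,154,110,60.6],[0,664,154,215,60.6]]'
```

```text
from [481.2 -86.4   4.7  29.5]
[[[0, -0.0, -0.0, -0.035, 0.1], [0, -0.0, -0.0, -0.07, 0.1], [0, -0.0, -0.0, -0.105, 0.2]]]
--
[[[0, 0.015, 0.035, -0.0, -3.9], [0, 0.03, 0.069, -0.0, -7.8], [0, 0.045, 0.104, -0.0, -11.7], [0, 0.06, 0.139, -0.0, -15.7], [0, 0.075, 0.173, -0.0, -19.6]]]
[[[0, 0.003, 0.038, -0.0, -3.9], [0, 0.005, 0.075, -0.0, -7.8], [0, 0.008, 0.113, -0.0, -11.7]]]
--
[[[0, 0.0, 0.0, -0.035, -0.0], [0, 0.0, 0.0, -0.07, -0.0], [0, 0.0, 0.0, -0.105, -0.0]]]
--
```

{"fn": "play_rows", "kwargs": {"moves": [[[0,0,0,-0.03,0],[0,0,0,-0.065,0],[0,0,0,-0.105,0],[0,0,0,-0.105,0]]]}}

```text
time: 3.55
tcp_pos: [485.2, -87.3, 115.2]
ee_rot: [0.007, 0.504, 0.864, 0.002]
contact_force: [1.7, -0.4, -2.8]
grip_width: 52.7
grip_force: 67.2
```

{"fn": "play_rows", "kwargs": {"moves": [[[0,0.015,0.035,0,-3.9],[0,0.03,0.069,0,-7.8],[0,0.045,0.104,0,-11.7],[0,0.06,0.139,0,-15.7],[0,0.075,0.173,0,-19.6]]]}}

```text
time: 3.97
tcp_pos: [594.6, 65.4, 107.6]
ee_rot: [-0.001, 0.348, 0.937, -0.0]
contact_force: [0.6, -0.8, -5.0]
grip_width: 52.3
grip_force: 67.1
```

{"fn": "play_rows", "kwargs": {"moves": [[[0,0.003,0.038,0,-3.9],[0,0.005,0.075,0,-7.8],[0,0.008,0.113,0,-11.7],[0,0.008,0.113,0,-11.7],[0,0.008,0.113,0,-11.7]]]}}

```text
time: 4.38
tcp_pos: [662.4, 156.2, 106.5]
ee_rot: [-0.001, 0.251, 0.968, -0.0]
contact_force: [-0.2, 0.1, -4.1]
grip_width: 52.2
grip_force: 67.1
```

Run:
```python
from w import *
cap('wrist','blk2'); s=arm.get_state(); print(s['grip_width'],s['grip_force'])
legs([[0,664,154,9,60.6]])
```

```text
52.283336646422164 67.12562441825867
from [661.5 154.9 106.7  60.8]
[[[0, -0.001, 0.0, 0.033, 0.1], [0, -0.002, 0.0, 0.065, 0.1], [0, -0.003, 0.0, 0.098, 0.2]]]
--
```

View pics/blk2.png

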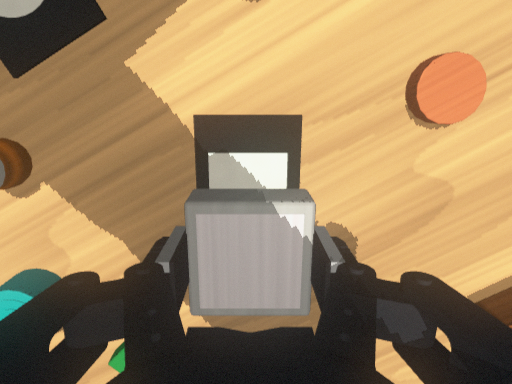

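The block is held square and its sides line up with the white square at (248,170). I'll lower, release and rise.

{"fn": "play_rows", "kwargs": {"moves": [[[0,-0.001,0,0.03,0],[0,-0.002,0,0.06,0],[0,-0.003,0,0.08,0],[0,-0.003,0,0.088,0],[0,-0.003,0,0.088,0]]]}}

```text
time: 4.85
tcp_pos: [662.6, 151.5, 17.7]
ee_rot: [-0.003, 0.253, 0.967, -0.001]
contact_force: [-0.3, -0.6, -4.0]
grip_width: 52.1
grip_force: 67.0
```

{"fn": "play_rows", "kwargs": {"moves": [[[0,0,0,0.003,0],[0,0,0,0.006,0],[0,0,0,0.008,0],[0,0,0,0.009,0],[0,0,0,0.009,0]]]}}

```text
time: 5.27
tcp_pos: [665.3, 153.1, 11.9]
ee_rot: [0.0, 0.252, 0.968, 0.0]
contact_force: [-0.8, -0.8, -3.5]
grip_width: 52.5
grip_force: 67.1
```

```bash
python3 plan.py '[[100,664,154,150,60.6],[100,649,-153,215,10]]'
```

```text
from [665.3 153.1  11.9  60.8]
[[[100, 0.0, 0.0, -0.035, 0.0], [100, 0.001, 0.0, -0.069, 0.1], [100, 0.001, 0.0, -0.104, 0.1], [100, 0.002, 0.0, -0.138, 0.2]]]
--
[[[100, -0.015, -0.031, -0.007, 5.6], [100, -0.031, -0.061, -0.014, 11.2], [100, -0.046, -0.092, -0.022, 16.9], [100, -0.061, -0.122, -0.029, 22.5], [100, -0.076, -0.153, -0.036, 28.1]]]
[[[100, -0.028, -0.02, -0.007, 5.6], [100, -0.056, -0.039, -0.014, 11.2], [100, -0.084, -0.059, -0.022, 16.9], [100, -0.112, -0.079, -0.029, 22.5]]]
--
```

{"fn": "play_rows", "kwargs": {"moves": [[[0,0,0,0.002,0],[0,0,0,0.003,0],[0,0,0,0.003,0]]]}}

```text
time: 5.52
tcp_pos: [665.3, 153.2, 8.8]
ee_rot: [0.0, 0.252, 0.968, 0.0]
contact_force: [-0.4, 0.8, -2.1]
grip_width: 52.6
grip_force: 67.4
```

{"fn": "play_rows", "kwargs": {"moves": [[[20,0,0,0,0],[100,0,0,0,0],[100,0,0,0,0],[100,0,0,0,0],[100,0,0,0,0]]]}}

```text
time: 5.93
tcp_pos: [665.5, 153.1, 8.7]
ee_rot: [0.0, 0.252, 0.968, 0.0]
contact_force: [0.9, -0.4, 0.4]
grip_width: 85.7
grip_force: 0.0
```

{"fn": "play_rows", "kwargs": {"moves": [[[100,0,0,-0.02,0],[100,0,0,-0.05,0],[100,0,0,-0.085,0],[100,0,0,-0.12,0],[100,0,0,-0.138,0]]]}}

```text
time: 6.35
tcp_pos: [667.0, 153.5, 151.5]
ee_rot: [0.003, 0.252, 0.968, 0.002]
contact_force: [0.7, 0.1, 0.8]
grip_width: 85.4
grip_force: 0.0
```

Run:
```python
from w import *
meas('grey',26); legs([[100,649,-153,215,10]])
```

```text
grey rect [656.9 159.2] [71.5 80.3] 64.5 mean [657.1 161.3] pca 151.2 bbox [ 203  113   89   96 6924]
from [668.4 153.8 154.3  60.8]
[[[100, -0.015, -0.031, -0.007, 5.6], [100, -0.03, -0.062, -0.013, 11.3], [100, -0.044, -0.092, -0.02, 16.9], [100, -0.059, -0.123, -0.027, 22.6], [100, -0.074, -0.154, -0.034, 28.2]]]
[[[100, -0.028, -0.02, -0.007, 5.6], [100, -0.055, -0.04, -0.013, 11.3], [100, -0.083, -0.06, -0.02, 16.9], [100, -0.11, -0.081, -0.027, 22.6]]]
--
```

{"fn": "play_rows", "kwargs": {"moves": [[[100,-0.015,-0.031,-0.007,5.6],[100,-0.03,-0.062,-0.013,11.3],[100,-0.044,-0.092,-0.02,16.9],[100,-0.059,-0.123,-0.027,22.6],[100,-0.074,-0.154,-0.034,28.2]]]}}

```text
time: 6.82
tcp_pos: [654.0, -18.8, 180.5]
ee_rot: [-0.0, 0.483, 0.876, 0.0]
contact_force: [-0.0, 1.2, 1.0]
grip_width: 85.6
grip_force: 0.0
```

{"fn": "play_rows", "kwargs": {"moves": [[[100,-0.028,-0.02,-0.007,5.6],[100,-0.055,-0.04,-0.013,11.3],[100,-0.083,-0.06,-0.02,16.9],[100,-0.11,-0.081,-0.027,22.6],[100,-0.11,-0.081,-0.027,22.6]]]}}

```text
time: 7.23
tcp_pos: [645.2, -160.3, 208.7]
ee_rot: [0.002, 0.646, 0.763, -0.001]
contact_force: [0.6, 1.0, -0.6]
grip_width: 85.4
grip_force: 0.0
```

Run:
```python
from w import *
print(cur().round(1)); meas('brown',34,'dome')
```

```text
[ 645.2 -160.3  208.7    9.5]
brown rect [ 659.1 -142.5] [106.3  61.5] 89.2 mean [ 658.9 -148.6] pca 88.0 bbox [ 232   95   65  110 3685]
```

View pics/dome.png

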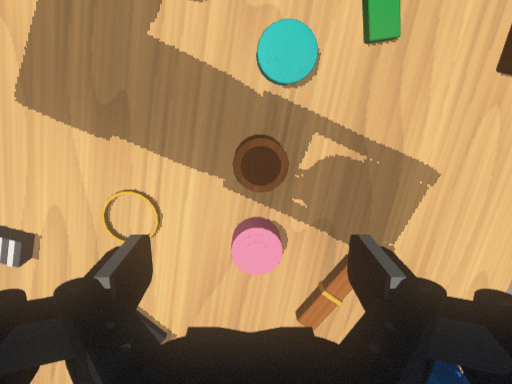

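The brown block's dish is centred at (261,166), with teal at (288,51) and pink at (257,247).

Run:
```python
from w import *
c=cap('wrist'); im=c['image']; hsv=cv2.cvtColor(im,cv2.COLOR_RGB2HSV)
m=np.zeros(im.shape[:2],np.uint8); m[130:200,225:295]=(hsv[130:200,225:295,2]<65)
n,l,st,ce=cv2.connectedComponentsWithStats(m); k=1+np.argmax(st[1:,4]); print(st[k],ce[k],[ray(c,ce[k],z)[0].round(1) for z in (26,34)])
p=ray(c,[261,166],34)[0]; print(p, cur().round(1))
legs([[100,p[0],p[1],60,10],[100,p[0],p[1],4,10]])
```

```text
Traceback (most recent call last):
ValueError: attempt to get argmax of an empty sequence
```

Run:
```python
from w import *
c=cap('wrist'); im=c['image']; hsv=cv2.cvtColor(im,cv2.COLOR_RGB2HSV)
sub=hsv[125:205,222:300]; t=70
for t in (75,95,115):
  m=np.zeros(im.shape[:2],np.uint8); m[125:205,222:300]=sub[...,2]<t
  n,l,st,ce=cv2.connectedComponentsWithStats(m)
  if n>1: k=1+np.argmax(st[1:,4]); print(t,st[k],ce[k],ray(c,ce[k],34)[0].round(1))
p=ray(c,[261,166],34)[0]; print(p, cur().round(1))
legs([[100,p[0],p[1],60,10],[100,p[0],p[1],4,10]])
```

```text
75 [254 141   4   2   6] [255.66666667 141.5       ] [ 646.8 -129.3   34. ]
95 [ 240  152   40   40 1230] [259.69430894 171.54552846] [ 655.9 -157.7   34. ]
115 [ 232  140   56   53 1989] [257.94670689 167.77626948] [ 653.5 -154.3   34. ]
[ 656.18541764 -152.04239116   34.        ] [ 645.1 -153.8  207.     9.9]
from [ 645.1 -153.8  207.     9.9]
[[[100, -0.0, 0.003, 0.037, -0.0], [100, -0.0, 0.006, 0.073, -0.0], [100, -0.0, 0.008, 0.11, -0.0], [100, -0.0, 0.011, 0.147, -0.1]]]
--
[[[100, 0.0, 0.0, 0.028, -0.0], [100, 0.0, 0.0, 0.056, -0.0]]]
--
```

Run:
```python
from w import *
for i in range(2):
  c=cap('wrist'); im=c['image']; hsv=cv2.cvtColor(im,cv2.COLOR_RGB2HSV)
  sub=hsv[125:205,222:300]
  for t in (95,):
    m=np.zeros(im.shape[:2],np.uint8); m[125:205,222:300]=sub[...,2]<t
    n,l,st,ce=cv2.connectedComponentsWithStats(m)
    k=1+np.argmax(st[1:,4]); print(t,st[k],ce[k],ray(c,ce[k],34)[0].round(1),ray(c,ce[k],22)[0].round(1),cur().round(1))
c=cap('top'); im=c['image']; hsv=cv2.cvtColor(im,cv2.COLOR_RGB2HSV); print(hsv[128:150:3,304:332:3,2]); print(ray(c,[317.3,139],34))
```

```text
95 [ 240  154   40   39 1226] [259.63947798 173.0269168 ] [ 655.9 -157.8   34. ] [ 656.8 -160.3   22. ] [ 645.2 -153.   206.8   10. ]
95 [ 240  155   40   39 1225] [259.54612245 173.87918367] [ 656.  -157.8   34. ] [ 656.8 -160.4   22. ] [ 645.2 -152.6  206.8   10. ]
[[105  40 112  99 108 106 109 110 110 108]
 [ 99  61 117  69 114  97 105 107 108 109]
 [ 79  80 121  70 121  91 100 104 105 105]
 [ 52 109 121  99 121  93  97 101 103 102]
 [ 41 123 111 121 114  83  85  87  94  97]
 [ 58 118  67 121  91  76  82  87  75  74]
 [ 82 111  64 116  58  37  32  33  34  32]
 [102 103 100 108  40  63  74  84  90  85]]
[[ 654.30697816 -155.7881332    34.        ]]
```

{"fn": "play_rows", "kwargs": {"moves": [[[100,-0.003,0.005,0.04,0],[100,-0.006,0.009,0.08,0],[100,-0.006,0.009,0.12,0],[100,-0.006,0.009,0.15,0],[100,-0.006,0.009,0.17,0]]]}}

```text
time: 7.95
tcp_pos: [653.2, -156.0, 33.1]
ee_rot: [-0.003, 0.642, 0.767, -0.001]
contact_force: [-0.4, 0.6, -0.4]
grip_width: 85.3
grip_force: 0.0
```

{"fn": "play_rows", "kwargs": {"moves": [[[100,0,0,0.018,0],[100,0,0,0.028,0],[100,0,0,0.031,0],[100,0,0,0.031,0],[0,0,0,0.031,0]]]}}

```text
time: 8.37
tcp_pos: [656.2, -157.9, 7.4]
ee_rot: [0.001, 0.643, 0.766, 0.0]
contact_force: [0.0, -0.4, 0.9]
grip_width: 75.7
grip_force: 0.0
```

{"fn": "play_rows", "kwargs": {"moves": [[[0,0,0,0.001,0],[0,0,0,0.001,0],[0,0,0,0.001,0],[0,0,0,0.001,0],[0,0,0,0.001,0]]]}}

```text
time: 8.78
tcp_pos: [656.4, -158.4, 7.2]
ee_rot: [0.001, 0.643, 0.766, 0.001]
contact_force: [-0.2, 0.5, 6.1]
grip_width: 54.7
grip_force: 64.2
```

```bash
python3 plan.py '[[0,655,-157,150,10],[0,451,88,150,10]]'
```

```text
from [ 656.4 -158.4    7.2    9.9]
[[[0, 0.0, -0.0, -0.036, -0.0], [0, 0.001, -0.001, -0.071, -0.0], [0, 0.001, -0.001, -0.107, -0.0], [0, 0.002, -0.001, -0.143, -0.1]]]
--
[[[0, 0.031, -0.018, -0.0, -0.0], [0, 0.061, -0.035, -0.0, -0.0], [0, 0.092, -0.053, -0.0, -0.0], [0, 0.123, -0.07, -0.0, -0.0], [0, 0.154, -0.088, -0.0, -0.0]]]
[[[0, 0.031, -0.018, -0.0, -0.0], [0, 0.061, -0.035, -0.0, -0.0], [0, 0.092, -0.053, -0.0, -0.0], [0, 0.123, -0.07, -0.0, -0.0]]]
--
```

{"fn": "play_rows", "kwargs": {"moves": [[[0,0,0,-0.03,0],[0,0,0,-0.07,0],[0,0,0,-0.105,0],[0,0.001,-0.001,-0.143,0]]]}}

```text
time: 9.12
tcp_pos: [653.5, -157.3, 149.3]
ee_rot: [-0.001, 0.643, 0.766, -0.0]
contact_force: [-0.1, -0.3, -0.6]
grip_width: 54.7
grip_force: 63.7
```

{"fn": "play_rows", "kwargs": {"moves": [[[0,0.031,-0.018,0,0],[0,0.061,-0.035,0,0],[0,0.092,-0.053,0,0],[0,0.123,-0.07,0,0],[0,0.154,-0.088,0,0]]]}}

```text
time: 9.53
tcp_pos: [539.3, -19.9, 148.3]
ee_rot: [-0.0, 0.643, 0.766, 0.0]
contact_force: [0.6, 0.2, -0.5]
grip_width: 53.9
grip_force: 63.7
```

{"fn": "play_rows", "kwargs": {"moves": [[[0,0.031,-0.018,0,0],[0,0.061,-0.035,0,0],[0,0.092,-0.053,0,0],[0,0.123,-0.07,0,0],[0,0.123,-0.07,0,0]]]}}

```text
time: 9.95
tcp_pos: [445.7, 91.2, 148.1]
ee_rot: [-0.002, 0.642, 0.767, -0.001]
contact_force: [-0.3, -0.3, -1.4]
grip_width: 54.1
grip_force: 63.7
```

{"fn": "play_rows", "kwargs": {"moves": [[[0,0,0,0,0],[0,0,0,0,0],[0,0,0,0,0]]]}}

```text
time: 10.2
tcp_pos: [451.5, 87.6, 148.5]
ee_rot: [0.0, 0.643, 0.766, 0.0]
contact_force: [0.2, -0.5, -1.0]
grip_width: 54.4
grip_force: 63.7
```

```bash
python3 plan.py '[[0,451,88,40,10]]'
```

```text
from [451.5  87.6 148.5   9.9]
[[[0, 0.0, -0.0, 0.036, -0.0], [0, 0.0, -0.0, 0.072, -0.1], [0, 0.0, -0.0, 0.108, -0.1]]]
--
```

{"fn": "play_rows", "kwargs": {"moves": [[[0,0,0,0.04,0],[0,0,0,0.075,0],[0,0,0,0.105,0],[0,0,0,0.122,0],[0,0,0,0.128,0]]]}}

```text
time: 10.62
tcp_pos: [449.4, 86.9, 17.5]
ee_rot: [-0.002, 0.644, 0.765, -0.002]
contact_force: [-0.3, -0.7, -0.6]
grip_width: 54.4
grip_force: 63.7
```

{"fn": "play_rows", "kwargs": {"moves": [[[0,0,0,0.003,0],[0,0,0,0.006,0],[0,0,0,0.009,0],[0,0,0,0.009,0],[0,0,0,0.009,0]]]}}

```text
time: 11.03
tcp_pos: [451.2, 88.3, 12.1]
ee_rot: [0.001, 0.643, 0.766, 0.001]
contact_force: [-0.6, -0.8, -1.0]
grip_width: 54.3
grip_force: 63.7
```

{"fn": "play_rows", "kwargs": {"moves": [[[20,0,0,0,0],[100,0,0,0,0],[100,0,0,0,0],[100,0,0,0,0],[100,0,0,0,0]]]}}

```text
time: 11.45
tcp_pos: [450.7, 88.3, 11.5]
ee_rot: [0.0, 0.643, 0.766, 0.0]
contact_force: [0.4, -0.2, 0.4]
grip_width: 85.6
grip_force: 0.0
```

{"fn": "play_rows", "kwargs": {"moves": [[[100,0,0,-0.02,0],[100,0,0,-0.06,0],[100,0,0,-0.1,0],[100,0,0,-0.14,0],[100,0,0,-0.18,0]]]}}

```text
time: 11.87
tcp_pos: [450.0, 88.1, 193.3]
ee_rot: [-0.0, 0.643, 0.766, -0.0]
contact_force: [0.6, -0.3, -0.8]
grip_width: 85.4
grip_force: 0.0
```

```bash
python3 plan.py '[[100,368,-294.5,215,-96]]'
```

```text
from [450.   88.1 193.3  10. ]
[[[100, -0.021, -0.009, -0.001, 6.2], [100, -0.043, -0.017, -0.003, 12.5], [100, -0.064, -0.026, -0.004, 18.7], [100, -0.085, -0.035, -0.005, 24.9], [100, -0.107, -0.043, -0.006, 31.2]]]
[[[100, -0.023, 0.004, -0.001, 6.2], [100, -0.045, 0.007, -0.003, 12.5], [100, -0.068, 0.011, -0.004, 18.7], [100, -0.091, 0.015, -0.005, 24.9], [100, -0.114, 0.018, -0.006, 31.2]]]
[[[100, -0.018, 0.015, -0.001, 6.2], [100, -0.035, 0.03, -0.003, 12.5], [100, -0.053, 0.045, -0.004, 18.7], [100, -0.07, 0.06, -0.005, 24.9], [100, -0.088, 0.074, -0.006, 31.2]]]
[[[100, -0.007, 0.022, -0.001, 6.2], [100, -0.015, 0.044, -0.003, 12.5]]]
--
```

{"fn": "play_rows", "kwargs": {"moves": [[[100,-0.021,-0.009,-0.001,6.2],[100,-0.043,-0.017,-0.003,12.5],[100,-0.064,-0.026,-0.004,18.7],[100,-0.085,-0.035,-0.005,24.9],[100,-0.107,-0.043,-0.006,31.2]]]}}

```text
time: 12.28
tcp_pos: [426.0, -25.4, 197.5]
ee_rot: [0.0, 0.827, 0.563, 0.0]
contact_force: [-0.1, -0.9, 0.3]
grip_width: 85.3
grip_force: 0.0
```

{"fn": "play_rows", "kwargs": {"moves": [[[100,-0.023,0.004,-0.001,6.2],[100,-0.045,0.007,-0.003,12.5],[100,-0.068,0.011,-0.004,18.7],[100,-0.091,0.015,-0.005,24.9],[100,-0.114,0.018,-0.006,31.2]]]}}

```text
time: 12.7
tcp_pos: [401.8, -138.4, 203.4]
ee_rot: [0.0, 0.948, 0.319, 0.0]
contact_force: [-0.0, 0.3, 0.2]
grip_width: 85.2
grip_force: 0.0
```

{"fn": "play_rows", "kwargs": {"moves": [[[100,-0.018,0.015,-0.001,6.2],[100,-0.035,0.03,-0.003,12.5],[100,-0.053,0.045,-0.004,18.7],[100,-0.07,0.06,-0.005,24.9],[100,-0.088,0.074,-0.006,31.2]]]}}

```text
time: 13.12
tcp_pos: [377.2, -250.7, 209.3]
ee_rot: [-0.0, 0.999, 0.053, 0.0]
contact_force: [-0.2, 0.6, -0.6]
grip_width: 85.6
grip_force: 0.0
```

{"fn": "play_rows", "kwargs": {"moves": [[[100,-0.007,0.022,-0.001,6.2],[100,-0.015,0.044,-0.003,12.5],[100,-0.015,0.044,-0.003,12.5],[100,-0.015,0.044,-0.003,12.5],[100,-0.015,0.044,-0.003,12.5]]]}}

```text
time: 13.53
tcp_pos: [367.3, -294.5, 212.0]
ee_rot: [-0.0, 0.999, -0.053, -0.0]
contact_force: [0.9, 0.6, -0.6]
grip_width: 85.2
grip_force: 0.0
```

Run:
```python
from w import *
print(cur().round(1)); c,m=meas('steel',24,'bar')
```

```text
[ 367.3 -294.5  212.   -96.1]
steel rect [ 369.4 -297.4] [33.4 90.8] 83.3 mean [ 371.3 -297.3] pca 173.2 bbox [ 236  117   34   88 2788]
```

View pics/bar.png

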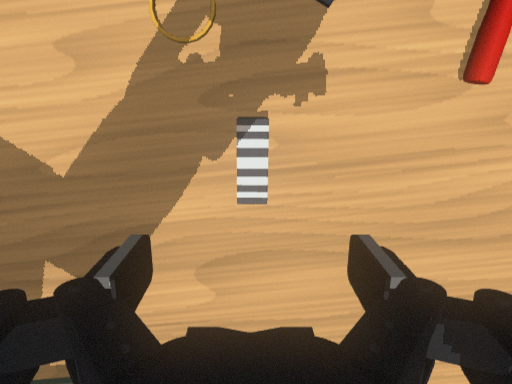

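The bar lies square under the fingers, centred at (252,160).

{"fn": "play_rows", "kwargs": {"moves": [[[100,0.001,0.002,0.04,0.3],[100,0.002,0.003,0.08,0.6],[100,0.002,0.003,0.12,0.6],[100,0.002,0.003,0.15,0.6],[100,0.002,0.003,0.175,0.6]]]}}

```text
time: 14.0
tcp_pos: [368.4, -296.4, 35.1]
ee_rot: [-0.001, 0.998, -0.058, -0.001]
contact_force: [0.6, -0.5, -0.6]
grip_width: 85.5
grip_force: 0.0
```

{"fn": "play_rows", "kwargs": {"moves": [[[100,0,0,0.018,0],[100,0,0,0.029,0],[100,0,0,0.033,0],[100,0,0,0.033,0],[0,0,0,0.033,0]]]}}

```text
time: 14.42
tcp_pos: [369.7, -298.1, 4.8]
ee_rot: [0.0, 0.998, -0.058, 0.0]
contact_force: [0.3, -0.4, -0.1]
grip_width: 75.4
grip_force: 0.0
```

{"fn": "play_rows", "kwargs": {"moves": [[[0,0,0,0,0],[0,0,0,0,0],[0,0,0,0,0],[0,0,0,0,0],[0,0,0,0,0]]]}}

```text
time: 14.83
tcp_pos: [369.6, -298.3, 5.2]
ee_rot: [0.0, 0.998, -0.059, 0.001]
contact_force: [-0.2, 2.5, 6.2]
grip_width: 30.4
grip_force: 61.4
```

{"fn": "play_rows", "kwargs": {"moves": [[[0,0,0,0,0],[0,0,0,0,0],[0,0,0,0,0]]]}}

```text
time: 15.08
tcp_pos: [369.6, -298.3, 5.2]
ee_rot: [0.0, 0.998, -0.059, 0.001]
contact_force: [-0.6, 1.7, 6.1]
grip_width: 30.7
grip_force: 61.4
```

```bash
python3 plan.py '[[0,369,-297,150,-96.7],[0,388.5,305.5,150,-95]]'
```

```text
from [ 369.6 -298.3    5.2  -96.8]
[[[0, -0.0, -0.0, -0.036, -0.0], [0, -0.0, -0.001, -0.072, -0.0], [0, -0.001, -0.001, -0.109, -0.1], [0, -0.001, -0.001, -0.145, -0.1]]]
--
[[[0, -0.003, -0.038, -0.0, -0.1], [0, -0.006, -0.075, -0.0, -0.2], [0, -0.01, -0.113, -0.0, -0.3], [0, -0.013, -0.15, -0.0, -0.4], [0, -0.016, -0.188, -0.0, -0.5]]]
[[[0, -0.003, -0.038, -0.0, -0.1], [0, -0.006, -0.075, -0.0, -0.2], [0, -0.009, -0.113, -0.0, -0.3], [0, -0.011, -0.15, -0.0, -0.4], [0, -0.014, -0.188, -0.0, -0.5]]]
[[[0, -0.002, -0.038, -0.0, -0.1], [0, -0.005, -0.075, -0.0, -0.2], [0, -0.007, -0.113, -0.0, -0.3], [0, -0.01, -0.15, -0.0, -0.4], [0, -0.012, -0.188, -0.0, -0.5]]]
[[[0, -0.002, -0.038, -0.0, -0.1]]]
--
```

{"fn": "play_rows", "kwargs": {"moves": [[[0,0,0,-0.03,0],[0,0,0,-0.065,0],[0,0,0,-0.105,0],[0,0,0,-0.145,0]]]}}

```text
time: 15.42
tcp_pos: [368.0, -297.4, 150.1]
ee_rot: [-0.001, 0.998, -0.059, -0.001]
contact_force: [1.2, -0.4, -5.0]
grip_width: 30.6
grip_force: 61.8
```

{"fn": "play_rows", "kwargs": {"moves": [[[0,-0.003,-0.038,0,-0.1],[0,-0.006,-0.075,0,-0.2],[0,-0.01,-0.113,0,-0.3],[0,-0.013,-0.15,0,-0.4],[0,-0.016,-0.188,0,-0.5]]]}}

```text
time: 15.83
tcp_pos: [374.1, -108.1, 149.0]
ee_rot: [-0.0, 0.998, -0.055, -0.0]
contact_force: [1.9, 0.2, -5.0]
grip_width: 30.5
grip_force: 61.9
```

{"fn": "play_rows", "kwargs": {"moves": [[[0,-0.003,-0.038,0,-0.1],[0,-0.006,-0.075,0,-0.2],[0,-0.009,-0.113,0,-0.3],[0,-0.011,-0.15,0,-0.4],[0,-0.014,-0.188,0,-0.5]]]}}

```text
time: 16.25
tcp_pos: [380.8, 80.2, 149.1]
ee_rot: [0.0, 0.999, -0.05, -0.0]
contact_force: [0.4, -0.5, -4.8]
grip_width: 30.5
grip_force: 61.9
```

{"fn": "play_rows", "kwargs": {"moves": [[[0,-0.002,-0.038,0,-0.1],[0,-0.005,-0.075,0,-0.2],[0,-0.007,-0.113,0,-0.3],[0,-0.01,-0.15,0,-0.4],[0,-0.012,-0.188,0,-0.5]]]}}

```text
time: 16.67
tcp_pos: [387.5, 268.3, 148.8]
ee_rot: [0.001, 0.999, -0.045, -0.001]
contact_force: [2.3, -1.0, -3.9]
grip_width: 30.6
grip_force: 61.9
```

{"fn": "play_rows", "kwargs": {"moves": [[[0,-0.002,-0.038,0,-0.1],[0,-0.002,-0.038,0,-0.1],[0,-0.002,-0.038,0,-0.1],[0,-0.002,-0.038,0,-0.1],[0,-0.002,-0.038,0,-0.1]]]}}

```text
time: 17.08
tcp_pos: [389.6, 303.6, 148.8]
ee_rot: [0.001, 0.999, -0.045, -0.001]
contact_force: [-0.2, -0.1, -4.4]
grip_width: 30.3
grip_force: 62.2
```

Run:
```python
from w import *
cap('wrist','bar2'); print(arm.get_state()['q'].round(2) if hasattr(arm.get_state()['q'],'round') else arm.get_state()['q'])
legs([[0,388.5,305.5,11,-95]])
```

```text
[ 0.64  0.27  1.87 -0.    1.01  2.3 ]
from [389.8 303.6 149.1 -95.2]
[[[0, -0.0, -0.0, 0.035, -0.1], [0, -0.001, -0.001, 0.069, -0.1], [0, -0.001, -0.001, 0.104, -0.2], [0, -0.002, -0.002, 0.138, -0.2]]]
--
```

View pics/bar2.png

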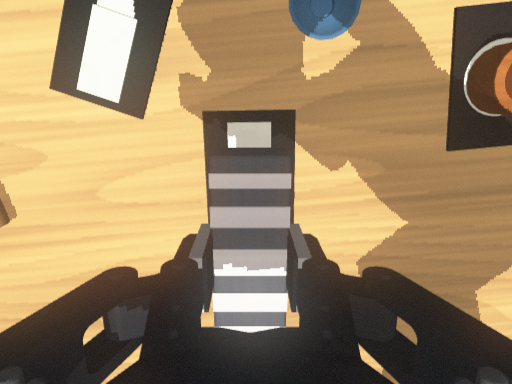

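The bar's sides line up with the mat, with the white end at (249,134). I'll lower and release.

{"fn": "play_rows", "kwargs": {"moves": [[[0,-0.001,-0.001,0.04,0],[0,-0.002,-0.002,0.075,0],[0,-0.002,-0.002,0.105,0],[0,-0.002,-0.002,0.124,0],[0,-0.002,-0.002,0.13,0]]]}}

```text
time: 17.55
tcp_pos: [386.7, 304.6, 16.6]
ee_rot: [0.002, 0.999, -0.046, -0.002]
contact_force: [-0.5, -0.0, -4.5]
grip_width: 30.8
grip_force: 62.1
```

{"fn": "play_rows", "kwargs": {"moves": [[[0,0,0,0.003,0],[0,0,0,0.006,0],[0,0,0,0.009,0],[0,0,0,0.009,0],[0,0,0,0.009,0]]]}}

```text
time: 17.97
tcp_pos: [389.0, 307.5, 11.2]
ee_rot: [-0.001, 0.999, -0.045, 0.001]
contact_force: [0.7, -1.2, -3.9]
grip_width: 30.8
grip_force: 62.1
```

{"fn": "play_rows", "kwargs": {"moves": [[[20,0,0,0,0],[100,0,0,0,0],[100,0,0,0,0],[100,0,0,0,0],[100,0,0,0,0]]]}}

```text
time: 18.38
tcp_pos: [388.8, 307.5, 10.8]
ee_rot: [-0.0, 0.999, -0.045, 0.001]
contact_force: [-0.5, -0.3, 0.4]
grip_width: 77.1
grip_force: 0.0
```

{"fn": "play_rows", "kwargs": {"moves": [[[100,0,0,0,0],[100,0,0,-0.04,0],[100,0,0,-0.08,0],[100,0,0,-0.12,0],[100,0,0,-0.15,0]]]}}

```text
time: 18.8
tcp_pos: [389.0, 307.7, 163.6]
ee_rot: [-0.001, 0.999, -0.045, 0.001]
contact_force: [0.6, 0.6, -1.1]
grip_width: 85.4
grip_force: 0.0
```

```bash
python3 plan.py '[[100,480,-40,215,-95],[100,544,-388,215,-126]]'
```

```text
from [389.  307.7 163.6 -95.1]
[[[100, 0.012, 0.034, -0.005, -0.0], [100, 0.024, 0.068, -0.01, -0.0], [100, 0.037, 0.101, -0.015, -0.0], [100, 0.049, 0.135, -0.021, -0.1], [100, 0.061, 0.169, -0.026, -0.1]]]
[[[100, 0.012, 0.034, -0.005, -0.0], [100, 0.024, 0.068, -0.01, -0.0], [100, 0.036, 0.101, -0.015, -0.0], [100, 0.049, 0.135, -0.021, -0.1], [100, 0.061, 0.169, -0.026, -0.1]]]
--
[[[100, 0.009, 0.034, -0.0, 3.1], [100, 0.019, 0.068, -0.0, 6.2], [100, 0.028, 0.102, -0.0, 9.3], [100, 0.038, 0.136, -0.0, 12.4], [100, 0.047, 0.171, -0.0, 15.5]]]
[[[100, 0.018, 0.03, -0.0, 3.1], [100, 0.036, 0.061, -0.0, 6.2], [100, 0.055, 0.091, -0.0, 9.3], [100, 0.073, 0.121, -0.0, 12.4], [100, 0.091, 0.152, -0.0, 15.5]]]
--
```

```bash
python3 plan.py '[[100,544,-388,215,54]]'
```

```text
from [389.  307.7 163.6 -95.1]
[[[100, 0.009, 0.03, -0.002, -6.5], [100, 0.019, 0.059, -0.004, -13.0], [100, 0.028, 0.089, -0.007, -19.5], [100, 0.038, 0.118, -0.009, -25.9], [100, 0.047, 0.148, -0.011, -32.4]]]
[[[100, -0.008, 0.03, -0.002, -6.5], [100, -0.016, 0.06, -0.004, -13.0], [100, -0.024, 0.09, -0.007, -19.5], [100, -0.031, 0.12, -0.009, -25.9], [100, -0.039, 0.15, -0.011, -32.4]]]
[[[100, -0.023, 0.021, -0.002, -6.5], [100, -0.045, 0.042, -0.004, -13.0], [100, -0.068, 0.063, -0.007, -19.5], [100, -0.091, 0.084, -0.009, -25.9], [100, -0.114, 0.105, -0.011, -32.4]]]
[[[100, -0.03, 0.006, -0.002, -6.5], [100, -0.061, 0.011, -0.004, -13.0], [100, -0.091, 0.017, -0.007, -19.5], [100, -0.122, 0.022, -0.009, -25.9], [100, -0.152, 0.028, -0.011, -32.4]]]
[[[100, -0.029, -0.012, -0.002, -6.5], [100, -0.057, -0.023, -0.004, -13.0], [100, -0.086, -0.035, -0.007, -19.5]]]
--
```

{"fn": "play_rows", "kwargs": {"moves": [[[100,0.009,0.03,-0.002,-6.5],[100,0.019,0.059,-0.004,-13.0],[100,0.028,0.089,-0.007,-19.5],[100,0.038,0.118,-0.009,-25.9],[100,0.047,0.148,-0.011,-32.4]]]}}

```text
time: 19.22
tcp_pos: [422.1, 154.3, 171.7]
ee_rot: [-0.0, 0.971, 0.239, 0.0]
contact_force: [0.5, -1.4, -0.2]
grip_width: 85.4
grip_force: 0.0
```

{"fn": "play_rows", "kwargs": {"moves": [[[100,-0.008,0.03,-0.002,-6.5],[100,-0.016,0.06,-0.004,-13.0],[100,-0.024,0.09,-0.007,-19.5],[100,-0.031,0.12,-0.009,-25.9],[100,-0.039,0.15,-0.011,-32.4]]]}}

```text
time: 19.63
tcp_pos: [456.2, 2.8, 182.6]
ee_rot: [0.0, 0.866, 0.5, 0.0]
contact_force: [0.2, 0.6, 0.3]
grip_width: 85.4
grip_force: 0.0
```

{"fn": "play_rows", "kwargs": {"moves": [[[100,-0.023,0.021,-0.002,-6.5],[100,-0.045,0.042,-0.004,-13.0],[100,-0.068,0.063,-0.007,-19.5],[100,-0.091,0.084,-0.009,-25.9],[100,-0.114,0.105,-0.011,-32.4]]]}}

```text
time: 20.05
tcp_pos: [489.0, -148.7, 193.5]
ee_rot: [0.0, 0.692, 0.721, 0.0]
contact_force: [0.6, 0.7, 0.6]
grip_width: 85.2
grip_force: 0.0
```

{"fn": "play_rows", "kwargs": {"moves": [[[100,-0.03,0.006,-0.002,-6.5],[100,-0.061,0.011,-0.004,-13.0],[100,-0.091,0.017,-0.007,-19.5],[100,-0.122,0.022,-0.009,-25.9],[100,-0.152,0.028,-0.011,-32.4]]]}}

```text
time: 20.47
tcp_pos: [522.3, -299.7, 204.4]
ee_rot: [-0.0, 0.464, 0.886, 0.0]
contact_force: [0.6, 0.2, 0.1]
grip_width: 85.2
grip_force: 0.0
```

{"fn": "play_rows", "kwargs": {"moves": [[[100,-0.029,-0.012,-0.002,-6.5],[100,-0.057,-0.023,-0.004,-13.0],[100,-0.086,-0.035,-0.007,-19.5],[100,-0.086,-0.035,-0.007,-19.5],[100,-0.086,-0.035,-0.007,-19.5]]]}}

```text
time: 20.88
tcp_pos: [542.0, -389.9, 210.5]
ee_rot: [-0.0, 0.311, 0.95, 0.0]
contact_force: [0.0, 0.8, -0.2]
grip_width: 85.3
grip_force: 0.0
```

{"fn": "play_rows", "kwargs": {"moves": [[[100,0,0,0,0],[100,0,0,0,0],[100,0,0,0,0]]]}}

```text
time: 21.13
tcp_pos: [542.1, -387.4, 211.5]
ee_rot: [-0.0, 0.309, 0.951, 0.0]
contact_force: [-0.1, -0.5, -0.1]
grip_width: 85.1
grip_force: 0.0
```

Run:
```python
from w import *
print(cur().round(1)); c,m=meas('steel',42,'anv')
```

```text
[ 542.1 -387.4  211.5   54. ]
steel rect [ 555.4 -399.3] [32.4 98.7] 55.0 mean [ 547.2 -393.5] pca 145.1 bbox [ 230  135   35   98 2578]
```

View pics/anv.png

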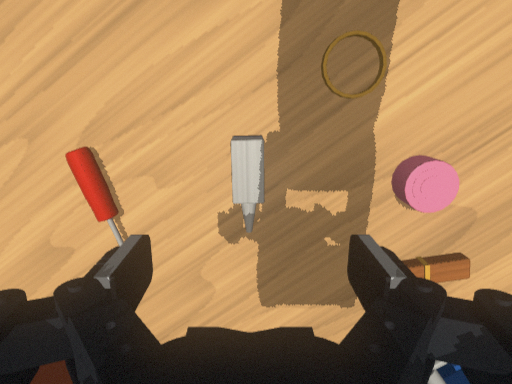

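The anvil's head runs from (232,137) to (264,203), and its horn points down to (248,233), i.e. world yaw −35°. I'll grip the head.

{"fn": "play_rows", "kwargs": {"moves": [[[100,-0.001,-0.001,0.04,-0.5],[100,-0.002,-0.002,0.08,-1],[100,-0.002,-0.002,0.115,-1],[100,-0.002,-0.002,0.145,-1],[100,-0.002,-0.002,0.17,-1]]]}}

```text
time: 21.6
tcp_pos: [541.8, -390.0, 39.0]
ee_rot: [-0.001, 0.301, 0.954, 0.0]
contact_force: [-0.2, 0.5, -0.6]
grip_width: 85.3
grip_force: 0.0
```

{"fn": "play_rows", "kwargs": {"moves": [[[100,0,0,0.015,0],[100,0,0,0.025,0],[100,0,0,0.028,0],[100,0,0,0.028,0],[0,0,0,0.028,0]]]}}

```text
time: 22.02
tcp_pos: [543.5, -391.8, 14.6]
ee_rot: [0.001, 0.301, 0.954, -0.0]
contact_force: [0.5, -0.5, -0.4]
grip_width: 75.7
grip_force: 0.0
```

{"fn": "play_rows", "kwargs": {"moves": [[[0,0,0,0,0],[0,0,0,0,0],[0,0,0,0,0],[0,0,0,0,0],[0,0,0,0,0]]]}}

```text
time: 22.43
tcp_pos: [543.3, -391.6, 14.4]
ee_rot: [0.001, 0.301, 0.954, -0.0]
contact_force: [0.0, 1.9, 5.3]
grip_width: 31.4
grip_force: 60.7
```

{"fn": "play_rows", "kwargs": {"moves": [[[0,0,0,0,0],[0,0,0,0,0],[0,0,0,0,0]]]}}

```text
time: 22.68
tcp_pos: [543.3, -391.6, 14.4]
ee_rot: [0.001, 0.301, 0.954, -0.0]
contact_force: [-0.9, 1.9, 6.1]
grip_width: 31.4
grip_force: 60.8
```

```bash
python3 plan.py '[[0,543,-389,165,55],[0,499,413,165,66]]'
```

```text
from [ 543.3 -391.6   14.4   54.9]
[[[0, 0.0, 0.0, -0.038, -0.0], [0, 0.001, 0.001, -0.075, -0.0], [0, 0.001, 0.001, -0.113, -0.0], [0, 0.002, 0.002, -0.151, -0.1]]]
--
[[[0, 0.023, 0.029, -0.0, -0.5], [0, 0.045, 0.057, -0.0, -1.0], [0, 0.068, 0.086, -0.0, -1.5], [0, 0.09, 0.115, -0.0, -2.0], [0, 0.113, 0.144, -0.0, -2.5]]]
[[[0, 0.021, 0.03, -0.0, -0.5], [0, 0.043, 0.059, -0.0, -1.0], [0, 0.064, 0.089, -0.0, -1.5], [0, 0.085, 0.119, -0.0, -2.0], [0, 0.106, 0.148, -0.0, -2.5]]]
[[[0, 0.02, 0.031, -0.0, -0.5], [0, 0.04, 0.061, -0.0, -1.0], [0, 0.06, 0.092, -0.0, -1.5], [0, 0.08, 0.122, -0.0, -2.0], [0, 0.1, 0.153, -0.0, -2.5]]]
[[[0, 0.019, 0.031, -0.0, -0.5], [0, 0.037, 0.063, -0.0, -1.0], [0, 0.056, 0.094, -0.0, -1.5], [0, 0.074, 0.126, -0.0, -2.0], [0, 0.093, 0.157, -0.0, -2.5]]]
[[[0, 0.017, 0.032, -0.0, -0.5], [0, 0.034, 0.064, -0.0, -1.0]]]
--
```

{"fn": "play_rows", "kwargs": {"moves": [[[0,0,0,-0.03,0],[0,0,0,-0.07,0],[0,0.001,0.001,-0.11,0],[0,0.001,0.001,-0.15,0]]]}}

```text
time: 23.02
tcp_pos: [541.1, -389.3, 162.7]
ee_rot: [-0.002, 0.301, 0.954, 0.001]
contact_force: [0.6, -0.3, -5.5]
grip_width: 30.9
grip_force: 61.5
```

{"fn": "play_rows", "kwargs": {"moves": [[[0,0.023,0.029,0,-0.5],[0,0.045,0.057,0,-1.0],[0,0.068,0.086,0,-1.5],[0,0.09,0.115,0,-2.0],[0,0.113,0.144,0,-2.5]]]}}

```text
time: 23.43
tcp_pos: [531.1, -205.6, 161.7]
ee_rot: [-0.002, 0.28, 0.96, 0.0]
contact_force: [1.4, 1.2, -5.2]
grip_width: 31.1
grip_force: 61.6
```

{"fn": "play_rows", "kwargs": {"moves": [[[0,0.021,0.03,0,-0.5],[0,0.043,0.059,0,-1.0],[0,0.064,0.089,0,-1.5],[0,0.085,0.119,0,-2.0],[0,0.106,0.148,0,-2.5]]]}}

```text
time: 23.85
tcp_pos: [521.4, -23.9, 162.0]
ee_rot: [-0.001, 0.259, 0.966, -0.0]
contact_force: [0.3, 0.1, -5.2]
grip_width: 31.3
grip_force: 61.6
```

{"fn": "play_rows", "kwargs": {"moves": [[[0,0.02,0.031,0,-0.5],[0,0.04,0.061,0,-1.0],[0,0.06,0.092,0,-1.5],[0,0.08,0.122,0,-2.0],[0,0.1,0.153,0,-2.5]]]}}

```text
time: 24.27
tcp_pos: [511.4, 158.1, 162.0]
ee_rot: [-0.001, 0.238, 0.971, -0.001]
contact_force: [1.3, -0.8, -6.0]
grip_width: 31.3
grip_force: 61.6
```

{"fn": "play_rows", "kwargs": {"moves": [[[0,0.019,0.031,0,-0.5],[0,0.037,0.063,0,-1.0],[0,0.056,0.094,0,-1.5],[0,0.074,0.126,0,-2.0],[0,0.093,0.157,0,-2.5]]]}}

```text
time: 24.68
tcp_pos: [502.0, 340.2, 161.7]
ee_rot: [-0.001, 0.217, 0.976, -0.001]
contact_force: [0.7, -1.4, -5.1]
grip_width: 31.2
grip_force: 61.6
```

{"fn": "play_rows", "kwargs": {"moves": [[[0,0.017,0.032,0,-0.5],[0,0.034,0.064,0,-1.0],[0,0.034,0.064,0,-1.0],[0,0.034,0.064,0,-1.0],[0,0.034,0.064,0,-1.0]]]}}

```text
time: 25.1
tcp_pos: [498.5, 410.6, 161.5]
ee_rot: [-0.001, 0.208, 0.978, -0.002]
contact_force: [-0.2, -0.2, -5.3]
grip_width: 31.3
grip_force: 62.0
```

Run:
```python
from w import *
c=cap('wrist','anv2'); legs([[0,499,413,18,66]])
```

```text
from [498.8 410.2 162.   65.9]
[[[0, 0.0, 0.001, 0.036, -0.0], [0, 0.0, 0.001, 0.072, -0.0], [0, 0.001, 0.002, 0.108, -0.1], [0, 0.001, 0.003, 0.144, -0.1]]]
--
```

View pics/anv2.png

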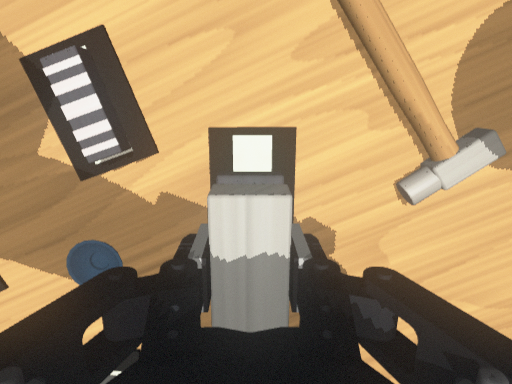

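The anvil is centred on the paint sideways (250 against 252), with its horn towards the gripper and its back towards the mat's blunt end at (252,136). I'll check the lengthwise position from that back edge.

Run:
```python
from w import *
c=cap('wrist'); t=cur(); im=c['image'].max(2)
col=im[120:180,245:260].mean(1); e=120+np.argmax(col>128); x,y=axes(t[3])
p=ray(c,[252,e],4)[0]; p2=ray(c,[252,128],4)[0]; d=p[:2]-t[:2]; print(e,d@x,d@y,p,(p2[:2]-t[:2])@x,t.round(1))
# anvil back top edge (row ~193) at z = tcp-14.4+42
q=ray(c,[250,193],t[2]-14.4+42)[0][:2]-t[:2]; print('anvil back',q@x,q@y)
```

```text
120 46.87921261773263 1.5569016118576078 [456.95790826 430.59848655   4.        ] 39.747850005751935 [499.1 410.  162.4  65.9]
anvil back 31.98322982025774 0.04277432336983027
```

{"fn": "play_rows", "kwargs": {"moves": [[[0,0,0.001,0.04,0],[0,-0.001,0.002,0.075,0],[0,-0.001,0.002,0.105,0],[0,-0.001,0.002,0.125,0],[0,-0.001,0.002,0.134,0]]]}}

```text
time: 25.62
tcp_pos: [499.6, 410.0, 25.8]
ee_rot: [-0.002, 0.209, 0.978, -0.003]
contact_force: [-0.1, -0.2, -5.4]
grip_width: 31.1
grip_force: 61.9
```

{"fn": "play_rows", "kwargs": {"moves": [[[0,0,0,0.003,0],[0,0,0,0.006,0],[0,0,0,0.009,0],[0,0,0,0.01,0],[0,0,0,0.01,0]]]}}

```text
time: 26.03
tcp_pos: [501.6, 413.3, 20.4]
ee_rot: [0.001, 0.208, 0.978, 0.001]
contact_force: [0.1, -0.6, -5.2]
grip_width: 31.0
grip_force: 61.9
```

{"fn": "play_rows", "kwargs": {"moves": [[[20,0,0,0,0],[100,0,0,0,0],[100,0,0,0,0],[100,0,0,0,0],[100,0,0,0,0]]]}}

```text
time: 26.45
tcp_pos: [501.6, 413.5, 20.3]
ee_rot: [0.001, 0.208, 0.978, 0.001]
contact_force: [0.7, 0.3, -0.5]
grip_width: 78.0
grip_force: 0.0
```

{"fn": "play_rows", "kwargs": {"moves": [[[100,0,0,0,0],[100,0,0,-0.04,0],[100,0,0,-0.08,0],[100,0,0,-0.12,0],[100,0,0,-0.15,0]]]}}

```text
time: 26.87
tcp_pos: [501.8, 413.5, 173.1]
ee_rot: [0.001, 0.208, 0.978, 0.002]
contact_force: [1.1, 0.8, -0.4]
grip_width: 85.2
grip_force: 0.0
```

{"fn": "play_rows", "kwargs": {"moves": [[[100,0.04,0,-0.01,0],[100,0.08,0,-0.02,0],[100,0.12,0,-0.03,0],[100,0.16,0,-0.04,0],[100,0.19,0,-0.04,0]]]}}

```text
time: 27.28
tcp_pos: [325.5, 492.1, 212.0]
ee_rot: [0.0, 0.208, 0.978, 0.002]
contact_force: [-0.3, 0.4, 0.6]
grip_width: 85.3
grip_force: 0.0
```

Run:
```python
from h import *
c=cap('top'); im=c['image']
cv2.imwrite('pics/end.png',cv2.resize(im[105:275,70:260],None,fx=4,fy=3.5 and 4,interpolation=cv2.INTER_CUBIC)[:600,:,::-1])
```

```text
(no output)
```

View pics/end.png

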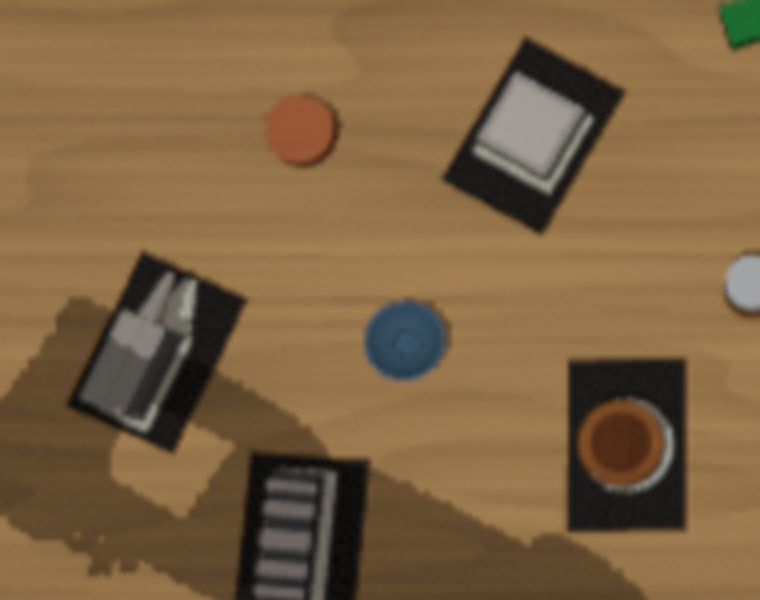

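All four stand upright on their mats; the offsets visible here are mostly parallax. I'll check them with rays at the tool-top heights.

Run:
```python
from h import *
c=cap('top')
o=lambda x,y:(70+x/4-.4,105+y/4-.4)
for n,P,z,t in [('block',[(523,74),(583,112),(541,179),(480,138)],26,(664,154)),('dome',[(621,443)],38,(451,88.5)),('anvil head',[(124,309),(184,335),(138,415),(80,390)],46,(499,413.5))]:
    p=ray(c,[o(*q) for q in P],z)[:,:2]; print(n,p.mean(0).round(1),'target',t,p.round(0).tolist())
im=c['image']; hsv=cv2.cvtColor(im,cv2.COLOR_RGB2HSV)
cv2.imwrite('pics/bar3.png',cv2.resize(im[212:268,120:172],None,fx=8,fy=8,interpolation=cv2.INTER_CUBIC)[:,:,::-1])
print(ray(c,[(0,0)],4).shape)
```

```text
block [665.4 152.1] target (664, 154) [[701.0, 158.0], [675.0, 118.0], [629.0, 145.0], [657.0, 187.0]]
dome [450.1  89.6] target (451, 88.5) [[450.0, 90.0]]
anvil head [502.9 408.6] target (499, 413.5) [[538.0, 415.0], [521.0, 375.0], [468.0, 403.0], [485.0, 441.0]]
(1, 3)
```

View pics/bar3.png

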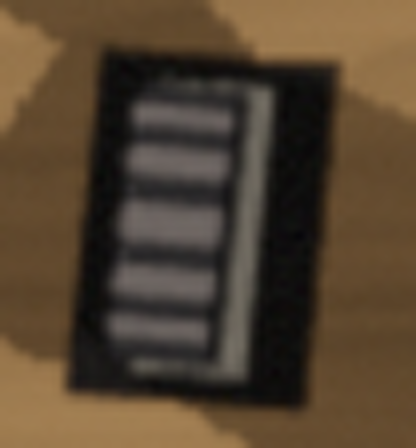

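Run:
```python
from h import *
c=cap('top'); o=lambda x,y:(70+x/4-.4,105+y/4-.4)
p=ray(c,[o(*q) for q in [(146,252),(245,299),(173,452),(68,405)]],4)[:,:2]; m=p.mean(0)
ax=(p[0]+p[1]-p[2]-p[3]); ax/=np.linalg.norm(ax); t=m-17*ax; e=np.array([502.9,408.6])-t
print('anvil target',t,'yaw',np.degrees(np.arctan2(ax[1],ax[0])),'err x,y',e@ax,e@[-ax[1],ax[0]])
b=lambda x,y:(120+x/8-.4,212+y/8-.4)
print('bar',ray(c,b(171,222),28)[0],'mat',ray(c,[b(*q) for q in [(102,50),(338,67),(303,405),(70,388)]],4).mean(0))
```

```text
anvil target [499.74274805 412.50879845] yaw -24.10806239128188 err x,y 4.478449581476521 -2.2782525119359613
bar [388.44318473 309.20575378  28.        ] mat [387.50312604 304.58010995   4.        ]
```

Every tool is within about 5 mm of its target and well aligned, so I'm handing in.

```bash
python3 -c "
from rig import arm
print(arm.hand_in())"
```

```text
the job is handed in; nothing more can be done
None
```

I put all four tools away on their matching mats and handed the job in. My last camera check had each upright and within about 5 mm of its shape's centre, with the anvil's horn on the painted horn. I moved neither the dish nor the jar, and the hand-in returned no verdict.

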